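# Open the dust-extraction gate behind the chip screen with the chip hook

## Robot

A 7-joint arm with a two-finger parallel gripper is mounted at the origin on a cart in front of the work surface, level with it; the furniture and walls round the work are solid. World frame = base frame: x ahead of the robot, y to its left, z up, the work surface at z = 0. Lengths are in mm, angles in rad, forces in N, time in s.
With the tool pointing down it reaches from about 400 to 875 mm from the base axis. Payload 19.3 kg.
Tool frame: the origin (TCP) lies at the very end of the fingers, on their centre line; the grasp point (between the pads) lies 19 mm behind it (grip_point_offset is the z of the grasp point in the tool frame, in mm); z points along the fingers, x is the direction in which the jaws open and shut, and the axes are right-handed (so a half turn about z gives the same grasp; the last joint's range is limited). The gripper opens to 85 mm and grips with 20 to 120 N. Pads are 22 mm wide; open, the fingers measure 114 mm over their backs; the gripper's body (76 mm by 85 mm) begins 54 mm behind the grasp point. The pads swing forward as they close: fully open they stand 13 mm farther back than shut.
Start: joints at [1.178, 0.521, -0.036, 1.599, 0.021, 1.021, -0.113], TCP at [198.236, -592.72, 231.291] pointing down, gripper open.
Joint ranges: [-2.91, 2.91], [-0.3, 2.13], [-1.5, 1.42], [0.17, 2.43], [-1.26, 4.41], [0.16, 1.93], [-2.52, 2.52]. Speed limits (rad/s): [1.89, 1.89, 2.39, 2.39, 3.01, 3.01, 3.01].

## Interface

Orientations are given as a 3x3 rotation matrix whose columns are the frame's x, y, z axes.
In Python, from workcell import movep, movel, goto_joints, open_gripper, clamp, wait, inverse_kinematics, read_state, camera, PlanningError, finish_job, grip_point_offset gives the robot as it stands. Calls block until the motion is done:
- movep(position, orientation): joint-space move of the TCP to a pose.
- movel(position, frame=None, max_speed=150, guard=None): straight line of the TCP; frame=None keeps the orientation; max_speed is the mean speed in mm/s. With guard (N) it stops when the force on the tool has changed by that much, and returns True; else False.
- goto_joints(angles): joint-space move.
- open_gripper() and clamp(): open the fingers fully, or close them until they stop; the grip force is fixed at half the most.
- wait(seconds).
- inverse_kinematics(position, orientation): joint angles nearest the present ones, or None.
- read_state(): the state.
- camera(name): name is "scene" or "side" or "wrist"; returns a dict with "image" (480x640x3 uint8, blue, green, red), "range_z" (480x640 float32, mm along the optical axis (not along the pixel's ray), 0 where there is no reading), "fx", "fy", "cx", "cy" (pixels), "cam_to_world" (4x4, takes a point from camera to world coordinates). Camera axes: x right, y up, looking along -z (the intrinsics and any distortion apply to the point x, -y, -z); pixel columns grow to the right and rows downward; lengths in mm; the calibration is good to about 2 mm. A picture is of the moment at which its call begins.
A pose or a line that the arm cannot do raises PlanningError and nothing moves.
- finish_job(): hands the job in, once; it reports no verdict.
The state is a dict: "time": time; "qpos": joint angles; "qvel": joint speeds; "joint_efforts": joint torques, N m; "eef_pos": TCP position; "tool_rot": TCP orientation; "ft_force": force on the tool from outside, world axes, zero at the start; "torque": the same for the moment, N m; "finger_gap": finger opening in mm.
Only numpy, scipy, OpenCV 4.12 (cv2) and the standard library are available. Lean on these libraries where they do the work, as an engineer would, in place of code of your own. Each camera call takes 0.05 s, during which the arm holds its last target.

## Task

Take the chip hook out of its rest, reach with it over the clear screen, and draw the red tab of the dust-extraction gate towards the screen: first the slide runs to its stop, wherever that has been set, then a stiffer last 5 mm draws out the catch that locks it open, until it is fully out. Pull steadily and feel your way, for the catch breaks if the hook bears on it with 14 N or more, and so does the screen; only the hook may touch gate or screen, never the robot itself. Then lay the hook back in both notches of its rest, bend hanging down as it was, and leave the other things on the bench where they are.

Things in the scene. Friction and masses are not known exactly. Their poses are not given: they have to be found in the camera images.
- chip_hook: Loose bent-rod tool, about 0.2 kg. Origin: middle of its dark wood handle, 110 x 22 x 30 mm (x, y, z; grip across the 22). A steel rod 8 mm thick, on the handle's axis, leaves its front (+x) by a brass ferrule (to x = 67 mm), runs to x = 160 mm, then bends square down (-z). At the back the rod runs on to a 14 mm ball at x = -105 mm. z is up in the rest.
- hook_tip (a point): Lowest point of the hook's bent end, at (160, 0, -58) mm in the hook's frame; the bent end is a round rod 8 mm thick on that line.
- hook_rest: Fixed wooden rest: foot 230 x 70 x 10 mm, two posts 10 mm thick at x = -82 mm (carries the rod behind the handle) and x = +90 mm (rod in front), each with an upward 90 degree V notch, about 33 mm wide, 13 mm from mouth to the seated rod's axis. Origin: on the bench under the middle of the seated handle; x the way the hook points (away from the robot within 15 degrees), z up.
- rest_seat (a point): Where the hook's origin lies when it is seated in both notches: 95 mm above the rest's origin, axes as the rest's. The seated hook can slide some 10 mm either way along x.
- gate_station: Fixed unit. Base plate 255 x 220 x 8 mm; clear upright screen in an aluminium frame, 216 mm wide (y), 12 thick, 119 high, at x = -95 mm; behind it an aluminium gate housing, 130 wide, x = 30 to 140 mm, top at 76 mm, with a duct stub (86 diameter, to 118 mm high, nearest point x = 45). Origin: bench, 30 mm before the housing's front; x away from the robot within 15 degrees, z up.
- gate_catch (a joint): How far the locking catch under the red tab is drawn out of the slide, m: 0 as found, 0.005 fully out at its hard stop; it stays where left. Pulling the tab towards the screen (station's -x) first moves slide and tab together against about 3.5 N until the slide's stop; the stop is set inside the housing, unseen, 12 to 36 mm on from the start. Then the catch moves, against about 8.5 N.
- tab_top (a point): Middle of the upper edge of the red tab's far face (the face to pull on), 100 mm above the bench. The tab is an upright plate 52 mm wide (y), 6 thick (from this face towards the screen), standing 35 mm clear above the slide plate. At the start it is already 0 to 48 mm towards the screen from the station's origin. Between this face and the housing's front at least 30 mm are free.
- screen_top (a point): Middle of the top edge of the screen, 119 mm above the bench, at x = -95 mm in the station's frame.
- tapered_block: Bystander: loose tapered hardwood block, 28 x 51 x 64 mm, standing; origin at the middle of its underside.
- abrasive_coil: Bystander: loose dark roll of abrasive, 69 mm diameter, 50 mm high, standing; origin at the middle of its underside.
- turned_mallet: Bystander: loose wooden mallet, 184 x 85 x 60 mm, lying at the left; origin at the middle of its underside.

How it is judged:
By the outcome, as a careful person would: the job done as asked, in the order asked, and still so for the second after the job is handed in, with the robot touching nothing.
It also fails if it takes over 64 s, if anything falls off the work surface, if the arm or the gripper's body presses on something with over 40 N, if the wrist force passes 120 N, or if a joint passes its speed limit or range.

## Working session

There is one attempt and no reset: what is moved stays moved. The work goes in short steps, each a Python script; the robot and the scene stay as the last script left them, time stands still between calls to the robot, and variables do not carry over. Pictures are saved under pics/ and viewed, and the job is handed in when it is done.

```bash
mkdir -p pics; ls; python3 - <<'E'
from workcell import *
import cv2
s=read_state();print(s['time'],s['eef_pos'],s['ft_force'],s['finger_gap'],grip_point_offset)
import pickle
for n in ("scene","side","wrist"):
    c=camera(n);cv2.imwrite(f"pics/{n}0.png",c["image"]);pickle.dump(c,open(f"{n}0.pkl","wb"))
    print(n,c["fx"],c["cx"],c["cy"],c["cam_to_world"].round(2).tolist(),[k for k in c])
E
```

```text
pics
0.0 [ 198.09578937 -592.41874521  230.73327046] [-0.5348847   1.00903145 -0.47553066] 85.33475094873909 -18.700000000000003
scene 447.90366410596596 321.9082806710505 239.94826581356793 [[-0.54, 0.61, -0.58, 34.33], [-0.84, -0.4, 0.37, 365.98], [-0.0, 0.69, 0.73, 790.22], [0.0, 0.0, 0.0, 1.0]] ['image', 'range_z', 'fx', 'fy', 'cx', 'cy', 'cam_to_world']
side 434.63110414534094 319.9512975027336 235.07220770186694 [[-0.99, 0.11, -0.12, 459.65], [-0.17, -0.6, 0.78, 676.56], [0.02, 0.79, 0.61, 626.95], [0.0, 0.0, 0.0, 1.0]] ['image', 'range_z', 'fx', 'fy', 'cx', 'cy', 'cam_to_world']
wrist 389.74447653194494 322.9921651227261 242.00024053645825 [[0.32, 0.91, 0.27, 266.85], [-0.95, 0.3, 0.09, -568.7], [-0.0, -0.29, 0.96, 373.59], [0.0, 0.0, 0.0, 1.0]] ['image', 'range_z', 'fx', 'fy', 'cx', 'cy', 'cam_to_world']
```

View pics/scene0.png

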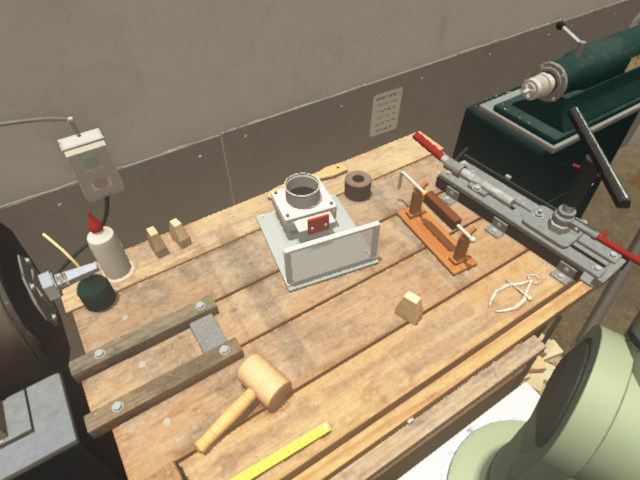

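View pics/side0.png

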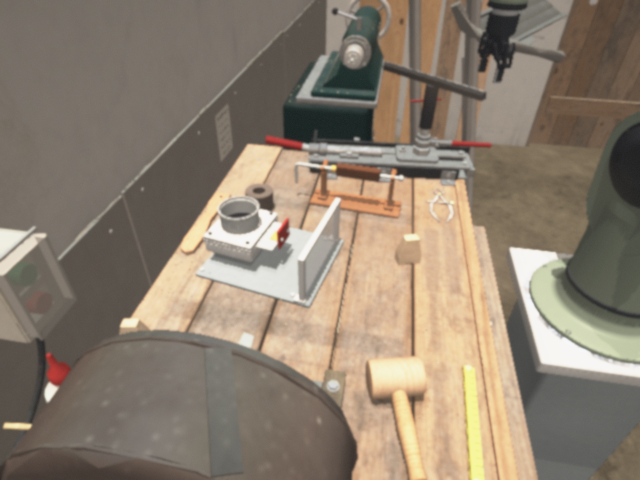

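View pics/wrist0.png

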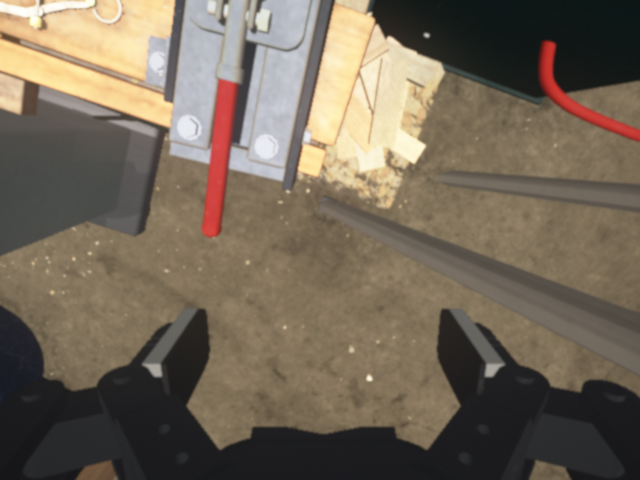

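The scene camera shows the rest and hook at about (440,225), the gate station at (318,240) with the red tab at (318,223), the block at (408,305), the coil at (358,185) and the mallet at (250,390). A lathe bed stands close to the right of the rest. I'll enlarge these.

```bash
cat > h.py <<'E'
import numpy as np,pickle,cv2
def dep(c,u,v,z=None):
    r=c["range_z"]
    if z is None:
        p=r[int(round(v))-1:int(round(v))+2,int(round(u))-1:int(round(u))+2]; p=p[p>0]; d=np.median(p)
        q=np.array([(u-c["cx"])/c["fx"]*d,-(v-c["cy"])/c["fy"]*d,-d,1]); return (c["cam_to_world"]@q)[:3]
    M=c["cam_to_world"];ray=M[:3,:3]@np.array([(u-c["cx"])/c["fx"],-(v-c["cy"])/c["fy"],-1]);o=M[:3,3]
    return o+ray*(z-o[2])/ray[2]
def proj(c,P):
    M=np.linalg.inv(c["cam_to_world"]);q=M[:3,:3]@np.asarray(P)+M[:3,3]
    return c["cx"]+c["fx"]*q[0]/-q[2], c["cy"]-c["fy"]*q[1]/-q[2]
def cloud(c):
    r=c["range_z"];v,u=np.mgrid[:480,:640]
    q=np.stack([(u-c["cx"])/c["fx"]*r,-(v-c["cy"])/c["fy"]*r,-r],-1)
    w=q@c["cam_to_world"][:3,:3].T+c["cam_to_world"][:3,3]; w[r<=0]=np.nan; return w
E
python3 - <<'E'
from h import *
c=pickle.load(open("scene0.pkl","rb"));i=c["image"]
cv2.imwrite("pics/c1.png",cv2.resize(i[165:280,380:490],None,fx=5.2,fy=5.2,interpolation=cv2.INTER_CUBIC))
cv2.imwrite("pics/c2.png",cv2.resize(i[165:295,250:390],None,fx=4.6,fy=4.6,interpolation=cv2.INTER_CUBIC))
c=pickle.load(open("side0.pkl","rb"));i=c["image"]
cv2.imwrite("pics/c3.png",cv2.resize(i[125:305,190:410],None,fx=3.3,fy=3.3,interpolation=cv2.INTER_CUBIC))
E
```

```text
(no output)
```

View pics/c1.png

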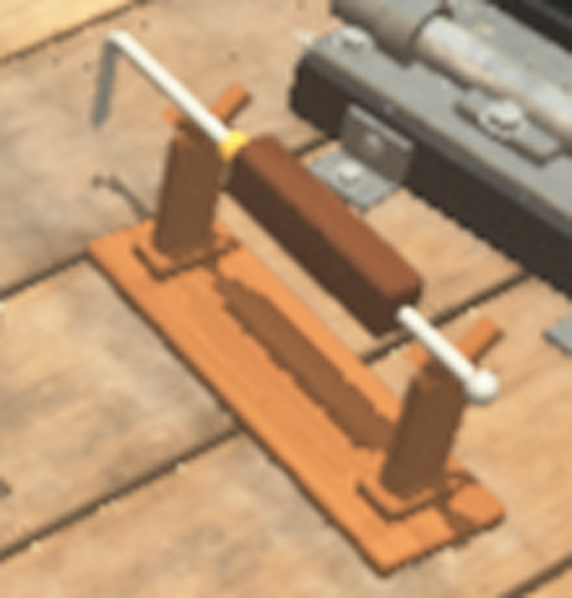

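View pics/c2.png

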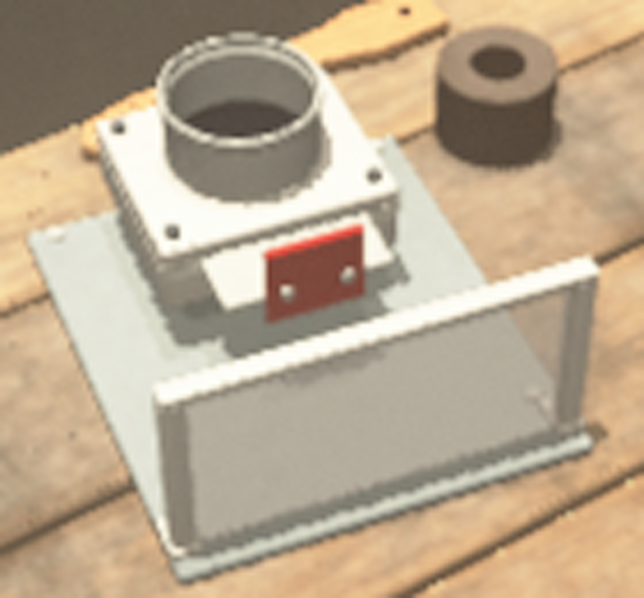

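View pics/c3.png

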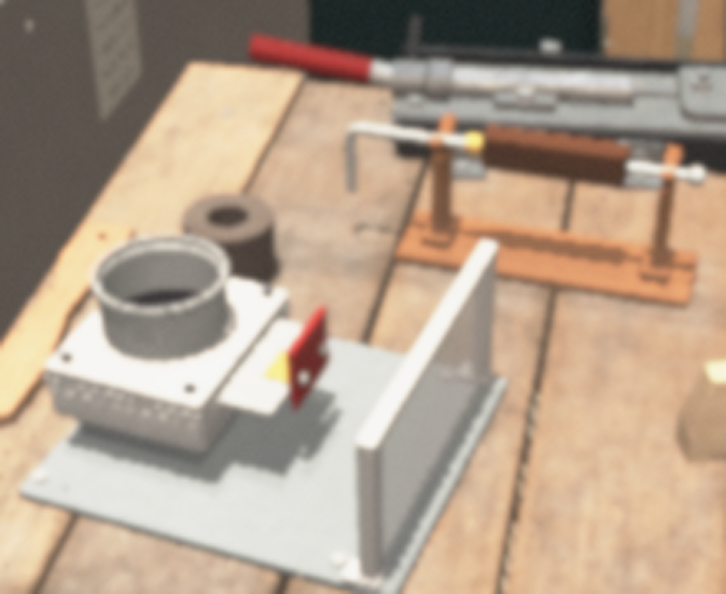

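```bash
python3 - <<'E'
from h import *
c=pickle.load(open("scene0.pkl","rb"))
f=lambda x,y,s,o:(x/s+o[0]-.4,y/s+o[1]-.4)
def A(n,x,y,z):
    u,v=f(x,y,5.2,(380,165)); p=dep(c,u,v,z); print(n,p.round(1), dep(c,u,v).round(1)); return p
def B(n,x,y,z):
    u,v=f(x,y,4.6,(250,165)); p=dep(c,u,v,z); print(n,p.round(1), dep(c,u,v).round(1)); return p
b=A("bend",117,42,97);l=A("ball",482,384,95)
print(np.degrees(np.arctan2(*(b-l)[[1,0]])),np.linalg.norm((b-l)[:2]))
A("ferr",233,146,99);A("hFR",268,138,110);A("hFL",226,170,110);A("hNR",422,287,110)
A("footNL",384,573,10);A("footFL",90,245,10);A("footNR",505,508,10)
B("scrL",157,388,119);B("scrR",598,264,119);B("scrRf",585,258,119)
B("tabL",265,255,100);B("tabR",362,232,100);B("tabRfar",362,225,100);B("tabLfar",265,247,100)
B("hsL",160,253,76);B("hsR",395,188,76);B("hsBL",100,125,76)
B("plateNL",180,580,8);B("plateNR",592,445,8);B("plateFL",30,235,8)
d=pickle.load(open("side0.pkl","rb"))
def S(n,x,y,z):
    u,v=f(x,y,3.3,(190,125)); p=dep(d,u,v,z); print("side",n,p.round(1)); return p
b=S("bend",352,130,97);l=S("ball",697,173,95);print(np.degrees(np.arctan2(*(b-l)[[1,0]])),np.linalg.norm((b-l)[:2]))
S("tabtopfarR",320,310,100);S("tabL",292,352,100)
S("scrL",370,440,119);S("scrR",487,243,119);S("tip",352,190,37)
w=cloud(c)
for nm,box in (("hand",(395,180,480,280)),("tab",(300,205,335,240))):
    pass
w2=w[165:280,380:490].reshape(-1,3)
m=(w2[:,2]>104)&(w2[:,2]<116); print("handle top cloud",m.sum(),np.nanmedian(w2[m],0))
q=w2[m][:,:2]; print(cv2.minAreaRect(q.astype(np.float32)))
w3=w[165:300,250:390].reshape(-1,3)
for lo,hi in((92,103),(114,124),(72,79)):
    m=(w3[:,2]>lo)&(w3[:,2]<hi);q=w3[m].astype(np.float32);print(lo,hi,m.sum(),np.median(q,0),cv2.minAreaRect(q[:,:2].copy()))
E
```

```text
bend [ 668.1 -277.8   97. ] [ 668.3 -278.    96.7]
ball [ 414.2 -260.    95. ] [ 410.9 -254.5  101. ]
-4.01536037820814 254.48483830823486
ferr [ 579.4 -271.2   99. ] [ 575.9 -267.2  103.4]
hFR [ 566.3 -277.9  110. ] [ 564.8 -276.   112. ]
hFL [ 560.3 -247.6  110. ] [ 573.5 -263.1   92.8]
hNR [ 459.7 -266.6  110. ] [ 526.7 -366.2    2.9]
footNL [ 403.8 -219.2   10. ] [ 406.9 -224.2    3.3]
footFL [ 632.  -244.9   10. ] [ 631.2 -244.1   11. ]
footNR [ 401.5 -289.7   10. ] [ 405.5 -296.8    1.6]
scrL [587.7 102.4 119. ] [587.4 102.5 119.4]
scrR [ 543.7 -108.   119. ] [ 6.339e+02 -1.919e+02  2.000e-01]
scrRf [ 550.2 -105.4  119. ] [ 548.6 -103.9  121.1]
tabL [650.2   8.8 100. ] [650.5   8.7  99.7]
tabR [638.2 -39.1 100. ] [641.  -41.   96.8]
tabRfar [642.3 -41.8 100. ] [643.1 -42.3  99.1]
tabLfar [654.9   5.9 100. ] [684.1 -11.   67.5]
hsL [701.4  39.5  76. ] [703.7  38.4  73.5]
hsR [677.3 -85.4  76. ] [679.  -86.6  74.1]
hsBL [803.6  18.   76. ] [802.9  18.3  76.7]
plateNL [566.9 110.    8. ] [569.8 108.6   3.8]
plateNR [ 527.5 -104.3    8. ] [ 530.  -106.8    4. ]
plateFL [816.3  61.3
[... 204 characters left out ...]
[580.8 101.3 119. ]
side scrR [ 544.9 -104.2  119. ]
side tip [ 674.5 -286.4   37. ]
handle top cloud 439 [ 511.93724156 -262.71039645  110.29715116]
((518.2482299804688, -264.2808837890625), (45.43062973022461, 183.4292755126953), 85.36592864990234)
92 103 661 [581.5334   -17.629494  97.67272 ] ((672.2321166992188, -19.180747985839844), (214.4632568359375, 231.04598999023438), 79.64020538330078)
114 124 788 [571.6752   -11.441953 119.31166 ] ((673.0631713867188, -20.59349822998047), (215.92001342773438, 235.9631805419922), 79.42173767089844)
72 79 1158 [705.9147     -5.1894655  76.96993  ] ((732.3031616210938, -30.751922607421875), (213.88043212890625, 354.4046630859375), 79.32176208496094)
```

```bash
python3 - <<'E'
from h import *
for n in("scene","side"):
    c=pickle.load(open(n+"0.pkl","rb"));w=cloud(c);p=w.reshape(-1,3);col=c["image"].reshape(-1,3).astype(int)
    def sel(nm,cen,r,lo,hi,extra=None):
        m=(np.hypot(p[:,0]-cen[0],p[:,1]-cen[1])<r)&(p[:,2]>lo)&(p[:,2]<hi)
        if extra is not None:m&=extra
        q=p[m]; mu=q[:,:2].mean(0);u,s,vt=np.linalg.svd(q[:,:2]-mu,full_matrices=False)
        a=vt[0]; t=(q[:,:2]-mu)@a;o=(q[:,:2]-mu)@vt[1]
        print(n,nm,m.sum(),"ang%.2f"%(np.degrees(np.arctan2(a[1],a[0]))),"mid",((t.max()+t.min())/2*a+mu).round(1),"len%.1f w %.1f"%(np.ptp(t),np.ptp(o)),"z",np.median(q[:,2]).round(1)); return q
    dark=(col[:,2]<140)&(col[:,2]>col[:,0]*1.7)
    sel("handletop",(515,-265),75,105,116)
    sel("handle",(515,-265),75,85,116,dark)
    sel("rodball",(540,-268),160,85,103)
    sel("scr",(567,0),125,113,124)
    red=(col[:,2]>100)&(col[:,1]<80)&(col[:,0]<80)
    sel("tabred",(645,-15),45,64,104,red)
    sel("tabtop",(645,-15),45,94,104,red)
    sel("tip",(670,-277),18,20,80)
    q=sel("housing",(740,-40),100,70,80)
E
```

```text
scene handletop 370 ang174.76 mid [ 519.9 -263.9] len116.0 w 25.1 z 110.7
scene handle 351 ang176.30 mid [ 524.3 -256.9] len124.5 w 24.1 z 99.4
scene rodball 573 ang174.38 mid [ 543.2 -263.8] len275.7 w 36.9 z 97.2
scene scr 600 ang79.45 mid [ 5.636e+02 -1.000e-01] len215.9 w 16.1 z 119.6
scene tabred 193 ang79.05 mid [644.6 -15.5] len48.9 w 6.2 z 84.8
scene tabtop 38 ang77.47 mid [644.6 -14.5] len45.7 w 4.7 z 97.1
scene tip 40 ang39.79 mid [ 675.7 -279.8] len7.8 w 7.4 z 60.0
scene housing 1084 ang55.34 mid [726.4 -21.2] len159.5 w 165.8 z 77.3
side handletop 240 ang174.49 mid [ 515.9 -261.7] len108.7 w 25.7 z 109.3
side handle 307 ang174.46 mid [ 517.4 -255.5] len107.6 w 15.1 z 100.5
side rodball 584 ang173.76 mid [ 542.9 -262. ] len273.2 w 42.4 z 95.9
side scr 469 ang79.35 mid [563.2   0.9] len216.1 w 12.6 z 118.3
side tabred 110 ang79.70 mid [643.6 -11.8] len46.2 w 3.2 z 84.7
side tabtop 16 ang-99.81 mid [643.6 -11.5] len45.5 w 2.0 z 97.3
side tip 45 ang178.93 mid [ 675.2 -278.3] len8.7 w 11.0 z 58.0
side housing 1212 ang45.68 mid [726.6 -17.9] len164.4 w 128.1 z 75.5
```

```bash
python3 - <<'E'
from h import *
P=[]
for n in("scene","side"):
    c=pickle.load(open(n+"0.pkl","rb"));P.append(cloud(c).reshape(-1,3))
p=np.vstack(P);p=p[np.isfinite(p[:,0])]
print("max z grid rows x 100..700 step50, cols y -700..-100 step 50")
for x in range(100,750,50):
    r=[]
    for y in range(-700,0,50):
        m=(p[:,0]>=x)&(p[:,0]<x+50)&(p[:,1]>=y)&(p[:,1]<y+50)
        r.append("%4d"%np.percentile(p[m,2],99.5) if m.sum()>3 else "   .")
    print(x,*r)
m=(abs(p[:,0]-515)<50)&(p[:,1]<-290)&(p[:,1]>-360)
for y in range(-360,-290,10):
    k=m&(p[:,1]>=y)&(p[:,1]<y+10);print(y,p[k,2].max().round(0) if k.any() else None)
E
```

```text
max z grid rows x 100..700 step50, cols y -700..-100 step 50
100    .    .    .    .    .    .    .    .    .    .    4    4   14  351
150    . -705  441  442   91    .    . -266  -29  -29    0    1    1    0
200  335  349  438  440   92  271  270  -11  -10  -11  -10  -10  -11  -10
250 -576 -608   56   93   96  272  267   10    6    5    4    4    4    4
300    .    .    .  198  272  271    6    8    6    7    4    4    4    4
350    .    .    .  273  271   56    4    4    4    4    4    5   67   37
400    .    .  273  272   71   56   10    4  107  107    4    4   45   19
450  144  146  273  260   70   65   11    4  113  104    4    4    4    4
500  323  319  322  295   70   67    4   10  113   14    5  120  121   12
550  364  328  329  310   70   69   17   13  112   14    5  119  121  122
600  381  292  318   57   75   75   34   12  107   13    4   10   68  102
650  374  184  105   56   94   74   31    4  100    4    5   12   81   79
700  147  146  103    3    5   81    4    4    5   53   54   12  120  120
-360 4.0
-350 4.0
-340 4.0
-330 5.0
-320 5.0
-310 13.0
-300 15.0
```

```bash
cat >> h.py <<'E'
from workcell import *
def R(yaw,flip=False):
    # tool down, tool x along hook y (or -y)
    a=np.radians(yaw);hy=np.array([-np.sin(a),np.cos(a),0]); 
    if flip: hy=-hy
    z=np.array([0,0,-1.]);return np.column_stack([hy,np.cross(z,hy),z])
E
python3 - <<'E'
from h import *
s=read_state();print(s['tool_rot'].round(2))
def ik(p,r):
    q=inverse_kinematics(p,r);print(p,None if q is None else np.round(q,2))
for f in(0,1):
    ik([515,-262,330],R(-5.5,f));ik([515,-262,76],R(-5.5,f));ik([505,10,119],R(-10.6,f));ik([450,20,119],R(-10.6,f));ik([515,-262,200],R(-5.5,f))
ik([198,-592,370],s['tool_rot']);ik([198,-592,340],s['tool_rot'])
E
```

```text
[[ 0.32 -0.95 -0.  ]
 [-0.95 -0.32  0.  ]
 [-0.    0.   -1.  ]]
[515, -262, 330] [ 0.9   0.44 -0.75  1.57  0.31  1.25  1.57]
[515, -262, 76] [ 0.81  0.73 -0.64  1.82  0.6   0.79  1.33]
[505, 10, 119] [ 0.45  0.61 -0.8   1.98  0.61  0.8   0.69]
[450, 20, 119] [ 0.45  0.54 -0.81  2.11  0.6   0.73  0.63]
[515, -262, 200] [ 0.87  0.57 -0.73  1.73  0.44  1.01  1.46]
[515, -262, 330] [ 0.43  0.36 -0.09  1.6   0.03  1.19 -1.33]
[515, -262, 76] [ 0.38  0.65 -0.02  1.84  0.02  0.64 -1.32]
[505, 10, 119] [ 0.03  0.5  -0.22  2.    0.17  0.65 -2.06]
[450, 20, 119] [ 0.07  0.44 -0.31  2.13  0.23  0.6  -2.16]
[515, -262, 200] [ 0.41  0.48 -0.05  1.76  0.03  0.9  -1.33]
[198, -592, 370] [ 1.17  0.42 -0.03  1.41  0.01  1.32 -0.1 ]
[198, -592, 340] [ 1.17  0.43 -0.03  1.46  0.01  1.25 -0.11]
```

```bash
python3 - <<'E'
from h import *
s=read_state();p=s['eef_pos']
movel([p[0],p[1],375],max_speed=250)
movep([515,-262,300],R(-5.5,1))
print(read_state()['time'],read_state()['eef_pos'])
for n in("wrist","scene"):
    c=camera(n);pickle.dump(c,open(n+"1.pkl","wb"));cv2.imwrite(f"pics/{n}1.png",c["image"])
s=read_state();print(s['ft_force'],s['time'])
E
```

```text
2.575 [ 514.55832646 -263.01421296  299.96458437]
[ 0.65430534  0.81074881 -0.10024376] 2.675
```

View pics/wrist1.png

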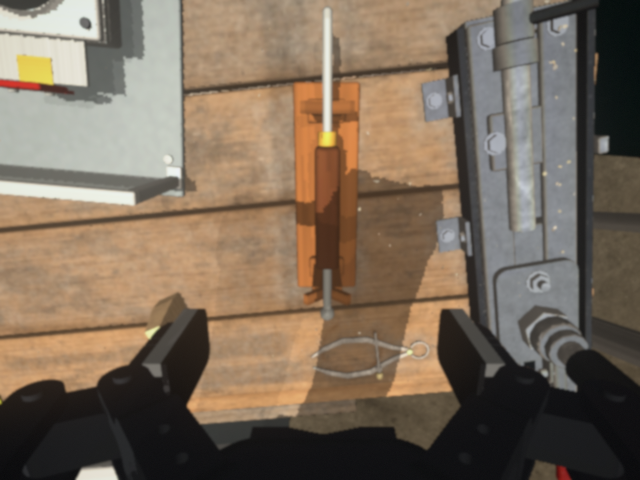

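The wrist view looks straight down on the hook: bend at (327,12), ball at (328,315), handle spanning x 316–339 and y 147–268. The red tab is at the left edge at (15,85), with a yellow patch on the slide behind it.

```bash
python3 - <<'E'
from h import *
c=pickle.load(open("wrist1.pkl","rb"))
def D(n,u,v,z):
    p=dep(c,u,v,z);print(n,p.round(1),dep(c,u,v).round(1));return p
b=D("bend",327,12,98);l=D("ball",328,315,97)
D("fr",328,147,110);e=D("back",328,268,110);D("hL",316,205,110);D("hR",339,205,110);D("fer",328,132,99)
D("rod60",327,60,98)
print(np.degrees(np.arctan2(*(b-l)[[1,0]])),np.linalg.norm((b-l)[:2]))
D("scrnearR",136,203,119);D("scrR far",136,192,119);D("tab",40,89,100);D("tabR",40,84,100);D("yel",35,70,66);D("yelR",52,70,66)
i=c["image"]
cv2.imwrite("pics/w1a.png",cv2.resize(i[0:330,280:370],None,fx=1.8,fy=1.8,interpolation=cv2.INTER_CUBIC))
cv2.imwrite("pics/w1b.png",cv2.resize(i[0:210,0:200],None,fx=2.8,fy=2.8,interpolation=cv2.INTER_CUBIC))
E
```

```text
bend [ 671.2 -280.7   98. ] [ 671.6 -280.8   96.6]
ball [ 408.8 -257.1   97. ] [ 411.3 -257.3  101.8]
fr [ 569.1 -271.9  110. ] [ 569.  -271.9  106.4]
back [ 462.6 -261.9  110. ] [ 462.6 -261.9  110.2]
hL [ 521.5 -257.   110. ] [ 521.3 -256.9  109.1]
hR [ 519.5 -276.8  110. ] [ 499.6 -279.1   11.1]
fer [ 580.9 -273.1   99. ] [ 581.  -273.1  102.1]
rod60 [ 636.9 -277.5   98. ] [ 636.7 -277.5   99.2]
-5.144651590079006 263.4603869885292
scrnearR [ 539.5 -106.7  119. ] [ 539.  -105.   115.6]
scrR far [ 548.7 -108.8  119. ] [ 547.9 -105.6  112.5]
tab [637.6 -40.8 100. ] [637.7 -39.9  98.7]
tabR [641.3 -41.9 100. ] [641.8 -39.9  96.8]
yel [658.5 -18.5  66. ] [658.5 -18.3  65.6]
yelR [657.  -33.6  66. ] [657.  -33.6  66. ]
```

View pics/w1b.png

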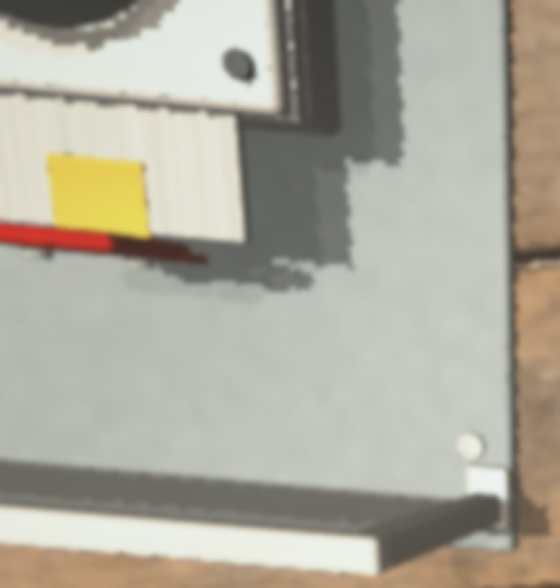

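```bash
python3 - <<'E'
from h import *
movel([514,-266.5,150],R(-5.2,1),max_speed=200)
r=movel([514,-266.5,73],max_speed=120,guard=15)
print(r,read_state()['eef_pos'],read_state()['ft_force'])
s0=read_state()
clamp()
s=read_state();print(s['eef_pos'],s['finger_gap'],s['ft_force'],s['time'])
movel([s['eef_pos'][0],s['eef_pos'][1],100],max_speed=60)
wait(.2)
s=read_state();print(s['eef_pos'],s['finger_gap'],s['ft_force'],s['torque'],s['time'])
c=camera("side");pickle.dump(c,open("side2.pkl","wb"))
cv2.imwrite("pics/side2.png",cv2.resize(c["image"][100:260,250:450],None,fx=3.6,fy=3.6,interpolation=cv2.INTER_CUBIC))
E
```

```text
False [ 514.40062967 -266.63714288   73.68856208] [-0.06247378  0.47371023 -0.20096254]
[ 514.0771665  -266.5350152    73.21536649] 21.55646561703661 [-1.36792694 -0.37577096  5.88933143] 4.9667
[ 513.89924163 -266.42760024   99.65848261] 21.421430663314474 [ 0.8951791  -0.3361696  -0.80355277] [-0.00355435 -0.00135512 -0.0145988 ] 5.7667
```

View pics/side2.png

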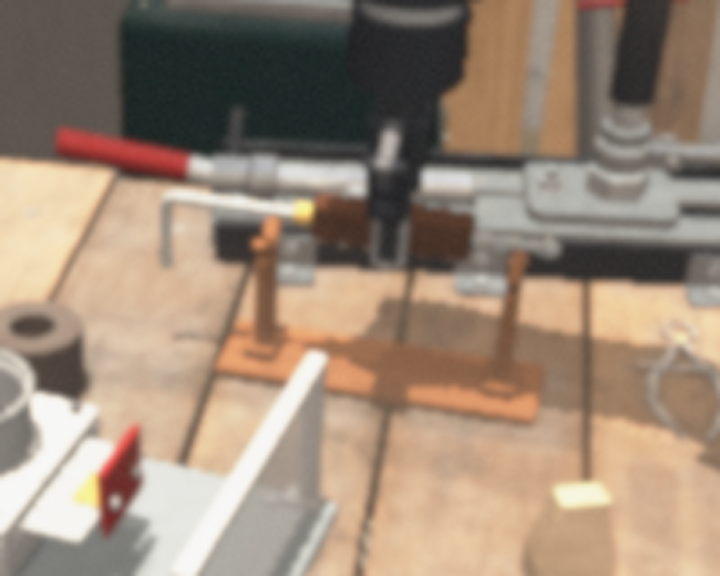

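```bash
python3 - <<'E'
from h import *
movel([514,-266.5,185],max_speed=200)
movel([509.6,9.6,185],R(-10.6,1),max_speed=200)
movel([509.6,9.6,143],max_speed=100)
wait(.2)
s=read_state();print(s['eef_pos'],s['finger_gap'],s['ft_force'],s['time'])
for n in("side","scene","wrist"):
    c=camera(n);pickle.dump(c,open(n+"3.pkl","wb"))
    cv2.imwrite(f"pics/{n}3.png",c["image"])
    if n=="side":cv2.imwrite("pics/side3c.png",cv2.resize(c["image"][130:310,190:410],None,fx=3.3,fy=3.3,interpolation=cv2.INTER_CUBIC))
    if n=="scene":cv2.imwrite("pics/scene3c.png",cv2.resize(c["image"][165:295,250:390],None,fx=4.6,fy=4.6,interpolation=cv2.INTER_CUBIC))
E
```

```text
[509.93956733   9.59897093 143.59088302] 20.99541187668747 [ 0.36370869 -0.11549846 -2.30483921] 8.6917
```

View pics/side3c.png

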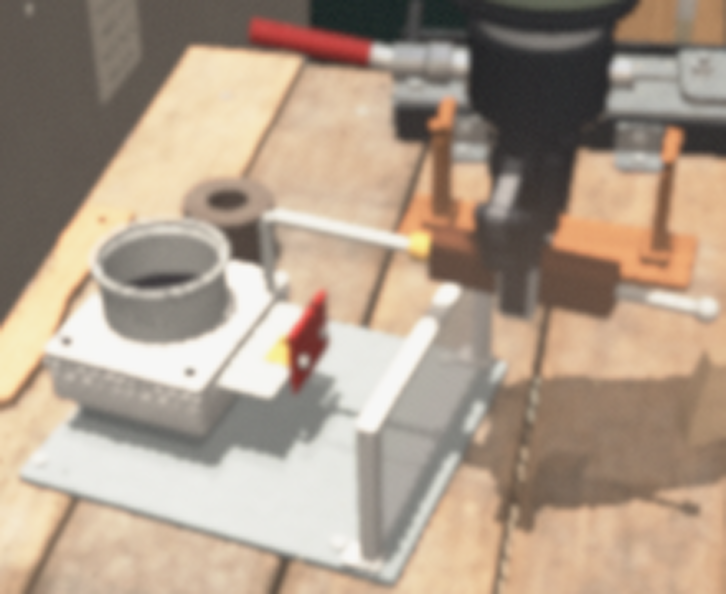

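View pics/scene3c.png

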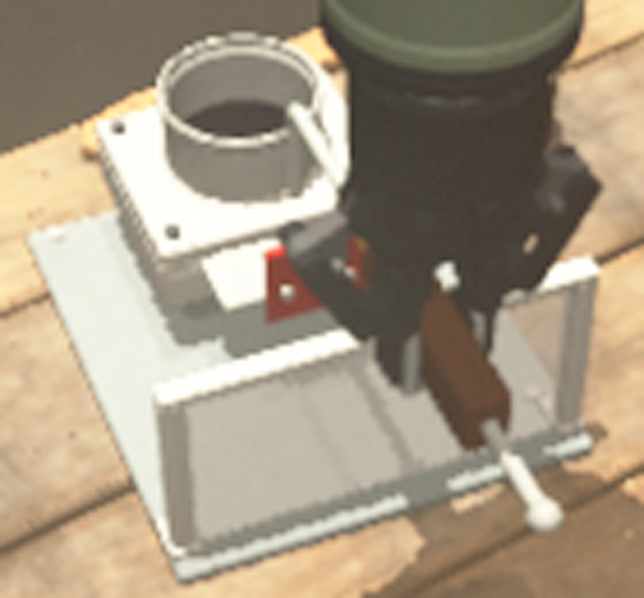

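View pics/wrist3.png

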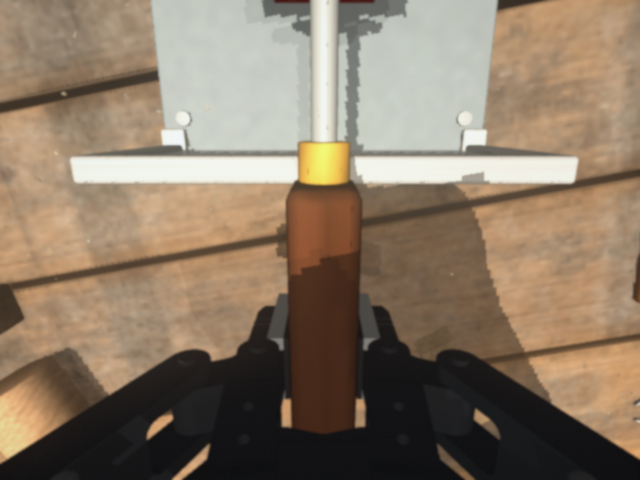

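```bash
python3 - <<'E'
from h import *
f=lambda x,y,s,o:(x/s+o[0]-.4,y/s+o[1]-.4)
a=np.radians(-10.6);sx=np.array([np.cos(a),np.sin(a)]);sy=np.array([-sx[1],sx[0]]);S=np.array([563.7,-.5])
st=lambda p:(np.round([(p[:2]-S)@sx-95,(p[:2]-S)@sy],1))
c=pickle.load(open("side3.pkl","rb"))
p=dep(c,*f(270,215,3.3,(190,130)),167);print("bend side",p,st(p),dep(c,*f(270,217,3.3,(190,130))))
p=dep(c,*f(270,284,3.3,(190,130)),109);print("tip side",p,st(p),dep(c,*f(270,275,3.3,(190,130))))
p=dep(c,*f(416,243,3.3,(190,130)),165);print("ferr",p,st(p),dep(c,*f(416,243,3.3,(190,130))))
p=dep(c,*f(708,308,3.3,(190,130)),165);print("ball",p,st(p),dep(c,*f(708,308,3.3,(190,130))))
c=pickle.load(open("scene3.pkl","rb"))
p=dep(c,*f(295,110,4.6,(250,165)),167);print("bend scene",p,st(p),dep(c,*f(297,110,4.6,(250,165))))
p=dep(c,*f(540,512,4.6,(250,165)),165);print("ball",p,st(p),dep(c,*f(540,512,4.6,(250,165))))
c=pickle.load(open("wrist3.pkl","rb"))
for u in(275,373):
  p=dep(c,u,2,100);print("tab near edge",p,st(p))
for u,v in((72,183),(578,183),(72,157),(578,157)):
  p=dep(c,u,v,119);print("scr",p,st(p))
for u,v in((318,133),(322,20)):
  p=dep(c,u+4,v,169);print("rod",p,st(p),dep(c,u+4,v))
E
```

```text
bend side [664.86749737 -18.37866836 167.        ] [7.7 1. ] [664.8911247  -18.20147407 165.70831205]
tip side [670.69690278 -28.78861967 109.        ] [15.4 -8.1] [666.59422928 -16.29455331 124.9312637 ]
ferr [575.29083213  -8.28371791 165.        ] [-82.2  -5.5] [573.67912194   1.26066848 171.43804186]
ball [407.07484762  24.62803635 165.        ] [-253.6   -4.1] [407.77782576  33.34572807 171.1772736 ]
bend scene [665.41933422 -19.02206958 167.        ] [8.4 0.5] [661.86151489 -17.93801848 170.01348875]
ball [412.3884714   27.96568877 165.        ] [-2.49e+02  1.00e-01] [408.21775045  31.69464235 171.89727015]
tab near edge [633.7273706    7.69281591 100.        ] [-27.7  20.9]
tab near edge [626.15170088 -32.89853773 100.        ] [-27.7 -20.4]
scr [577.51315635 107.03083823 119.        ] [-101.2  108.2]
scr [ 537.75059303 -106.1209309   119.        ] [-101.1 -108.6]
scr [587.87714385 103.0526742  119.        ] [-90.3 106.2]
scr [ 548.85460723 -106.116557    119.        ] [ -90.2 -106.5]
rod [578.96806918  -2.38322437 169.        ] [-79.6   1. ] [578.97887837  -2.38702508 169.65999266]
rod [607.48369385  -8.81726486 169.        ] [-50.4  -0.1] [607.37208373  -8.79309756 169.492144  ]
```

```bash
python3 - <<'E'
from h import *
r=movel([509.6,9.6,117.3],max_speed=60,guard=5)
wait(.15)
f=[]
for i in range(5):
    s=read_state();f.append(s['ft_force']);wait(.02)
print(r,s['eef_pos'],np.mean(f,0),np.std(f,0),s['time'])
c=camera("side");pickle.dump(c,open("side4.pkl","wb"))
cv2.imwrite("pics/side4c.png",cv2.resize(c["image"][130:310,190:410],None,fx=3.3,fy=3.3,interpolation=cv2.INTER_CUBIC))
E
```

```text
False [509.76142867   9.59686902 117.57071045] [-0.10061079  0.17547566 -1.6111396 ] [0.26061976 0.41591526 0.23100313] 9.6333
```

View pics/side4c.png

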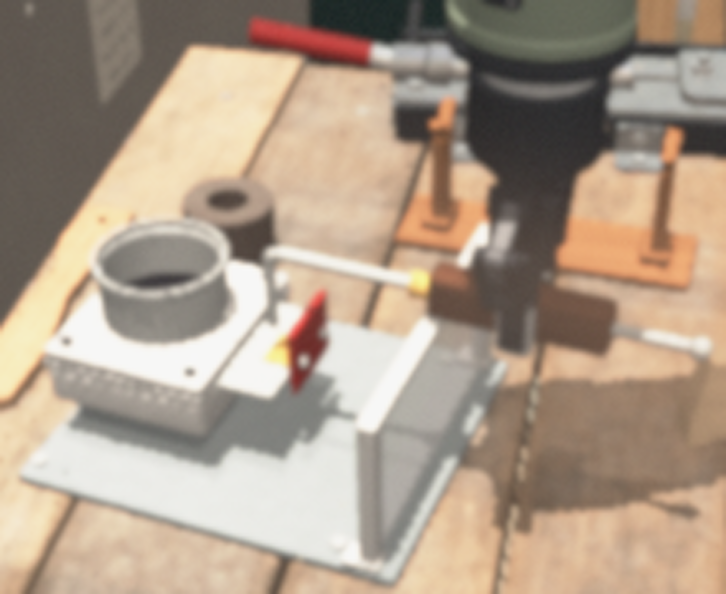

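```bash
cat >> h.py <<'E'
_a=np.radians(-10.6);SX=np.array([np.cos(_a),np.sin(_a),0]);P0=np.array([509.6,9.6,117.3])
def frc(n=6):
    f=[]
    for i in range(n):
        s=read_state();f.append(s['ft_force']);wait(.015)
    m=np.mean(f,0);return m@SX,m,(s['eef_pos']-P0)@SX,s
E
python3 - <<'E'
from h import *
r=movel(P0-58*SX,max_speed=8,guard=6)
fx,m,d,s=frc()
print(r,fx,m,d,s['eef_pos'],s['time'])
c=camera("side");pickle.dump(c,open("side5.pkl","wb"))
cv2.imwrite("pics/side5c.png",cv2.resize(c["image"][130:310,190:410],None,fx=3.3,fy=3.3,interpolation=cv2.INTER_CUBIC))
E
```

```text
True 2.5685524799675545 [ 2.47019122 -0.76386614 -1.88897775] -49.7080577377704 [460.74075654  18.74687607 117.08465814] 15.0833
```

View pics/side5c.png

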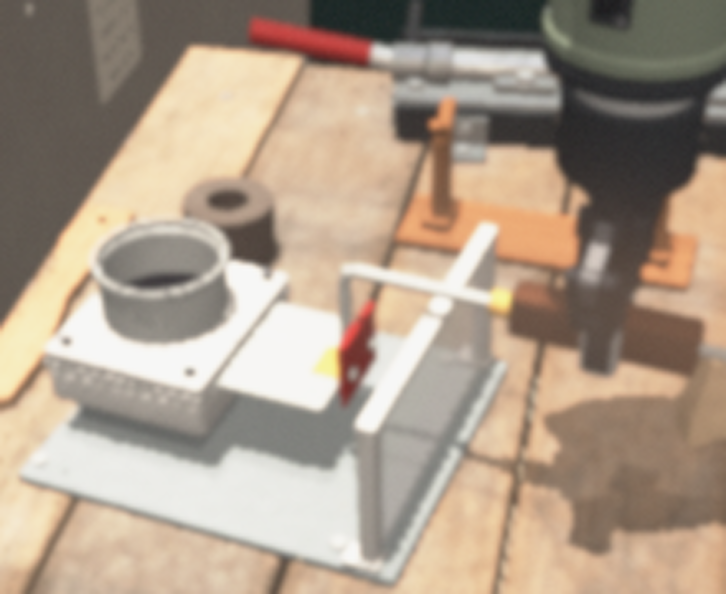

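```bash
python3 - <<'E'
from h import *
r=movel(P0-53.5*SX,max_speed=4,guard=8.2)
fx,m,d,s=frc()
print(r,fx,m,d,s['eef_pos'],s['time'])
E
```

```text
False 8.4909416251696 [ 8.31588976 -1.72306222 -5.51593193] -52.72901230352055 [457.78644161  19.38320731 117.4022793 ] 16.375
```

```bash
python3 - <<'E'
from h import *
d0=-53.5
for i in range(8):
    d0-=1
    r=movel(P0+d0*SX,max_speed=4,guard=2.8)
    fx,m,d,s=frc(4)
    print(r,d0,round(fx,2),m.round(1),round(d,2),round(s['time'],2))
    if fx>10.5 or r: break
E
```

```text
False -54.5 8.14 [ 8.  -1.7 -5.1] -53.77 16.84
False -55.5 8.06 [ 7.8 -1.9 -5.5] -54.75 17.31
True -56.5 2.14 [ 2.1 -0.3 -0.6] -54.78 17.58
```

```bash
python3 - <<'E'
from h import *
for n in("side","wrist"):
    c=camera(n);pickle.dump(c,open(n+"6.pkl","wb"));cv2.imwrite(f"pics/{n}6.png",c["image"])
    if n=="side":cv2.imwrite("pics/side6c.png",cv2.resize(c["image"][170:290,230:430],None,fx=3.6,fy=3.6,interpolation=cv2.INTER_CUBIC))
E
```

```text
(no output)
```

View pics/side6c.png

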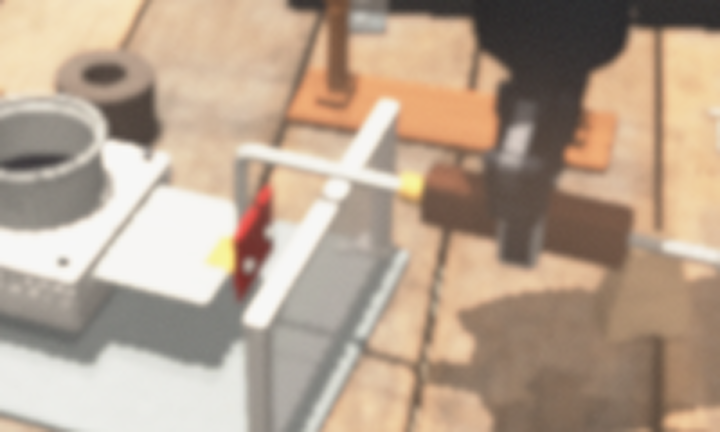

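View pics/wrist6.png

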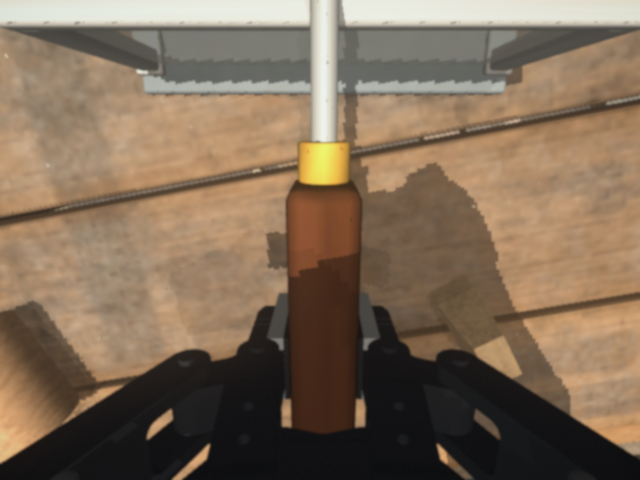

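```bash
python3 - <<'E'
from h import *
fx,m,d,s=frc(4);print(fx,d)
d0=d
for i in range(12):
    d0-=.5
    r=movel(P0+d0*SX,max_speed=4,guard=max(1.8,11.4-fx))
    fx,m,d,s=frc(5)
    print(r,round(d0,2),round(fx,2),m.round(1),round(d,2),round(s['time'],2))
    if fx>10.3 or r: break
E
```

```text
1.234621069684192 -54.77400937276503
False -55.27 4.84 [ 4.8 -0.6 -2.8] -54.86 18.12
False -55.77 8.33 [ 8.2 -1.6 -4.4] -54.9 18.48
True -56.27 4.02 [ 3.9 -1.1 -3.5] -54.79 18.77
```

```bash
python3 - <<'E'
from h import *
fx,m,d,s=frc(4);print(fx,d)
for d0 in(-55.3,-55.7,-55.9,-56.05):
    r=movel(P0+d0*SX,max_speed=3,guard=max(2.5,12-fx))
    fx,m,d,s=frc(8)
    print(r,round(d0,2),round(fx,2),m.round(1),round(d,2),round(s['time'],2))
    if fx>10.3 or r: break
E
```

```text
3.79888936459712 -54.81382404437953
False -55.3 6.23 [ 6.2 -0.7 -4.6] -54.87 19.27
False -55.7 8.74 [ 8.6 -1.5 -5.8] -54.92 19.68
False -55.9 10.08 [10.  -1.4 -6.5] -54.94 20.07
False -56.05 11.11 [10.9 -2.  -7.1] -54.94 20.45
```

```bash
python3 - <<'E'
from h import *
movel(P0-40*SX,max_speed=40)
fx,m,d,s=frc(4);print(fx,m,d)
movel(P0-40*SX+[0,0,68],max_speed=120)
for n in("side","scene"):
    c=camera(n);pickle.dump(c,open(n+"7.pkl","wb"));cv2.imwrite(f"pics/{n}7.png",c["image"])
    if n=="side":cv2.imwrite("pics/side7c.png",cv2.resize(c["image"][130:310,190:430],None,fx=3.3,fy=3.3,interpolation=cv2.INTER_CUBIC))
print(read_state()['time'])
E
```

```text
-0.018424094170027827 [-0.01157125  0.03832699 -1.84346426] -40.28815036207639
21.9
```

View pics/side7c.png

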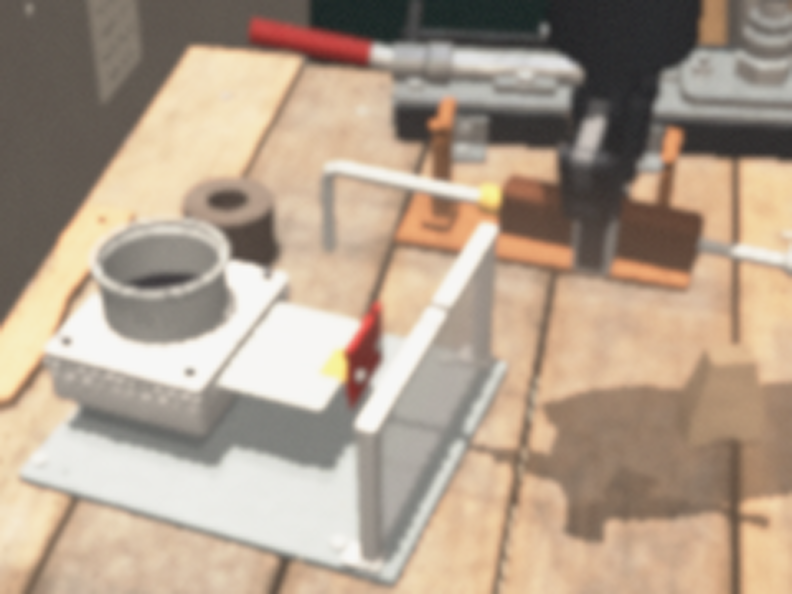

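```bash
python3 - <<'E'
from h import *
movel([514,-266.5,185],R(-5.2,1),max_speed=180)
movel([514,-266.5,88],max_speed=120)
wait(.15)
s=read_state();print(s['eef_pos'],s['ft_force'],s['time'])
for n in("side","scene"):
    c=camera(n);pickle.dump(c,open(n+"8.pkl","wb"))
    if n=="side":cv2.imwrite("pics/side8c.png",cv2.resize(c["image"][120:240,270:430],None,fx=4.5,fy=4.5,interpolation=cv2.INTER_CUBIC))
    else:cv2.imwrite("pics/scene8c.png",cv2.resize(c["image"][150:290,360:500],None,fx=4.2,fy=4.2,interpolation=cv2.INTER_CUBIC))
E
```

```text
[ 514.3404753  -266.67586063   88.71620107] [-0.11678341 -0.04326375 -1.24063866] 24.75
```

View pics/side8c.png

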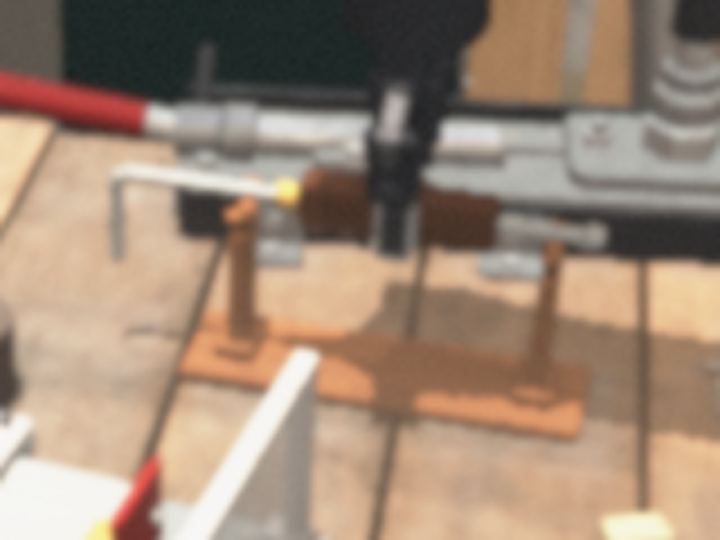

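View pics/scene8c.png

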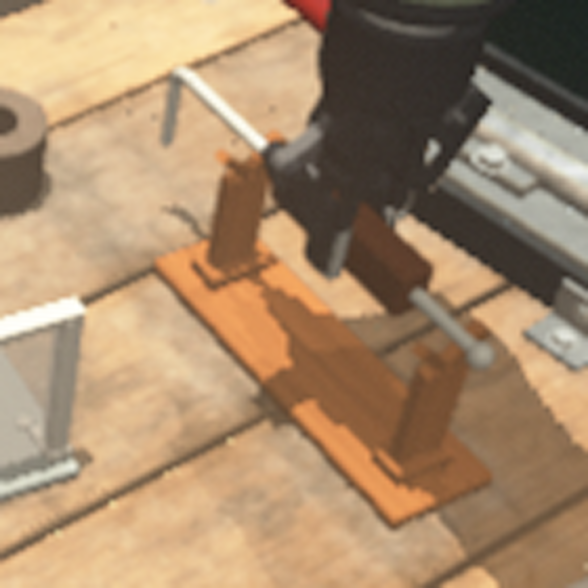

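```bash
python3 - <<'E'
from h import *
r=movel([514,-266.5,72.8],max_speed=30,guard=5)
s=read_state();print(r,s['eef_pos'],s['ft_force'],s['time'])
if s['eef_pos'][2]<75.5:
    open_gripper();wait(.2)
    c=camera("side");pickle.dump(c,open("side9.pkl","wb"))
    cv2.imwrite("pics/side9c.png",cv2.resize(c["image"][120:240,270:430],None,fx=4.5,fy=4.5,interpolation=cv2.INTER_CUBIC))
    print(read_state()['finger_gap'],read_state()['time'])
E
```

```text
True [ 513.83402585 -266.53644126   73.09417308] [-1.90536089 -0.35958844  7.76464165] 25.35
85.66323058295785 26.2417
```

View pics/side9c.png

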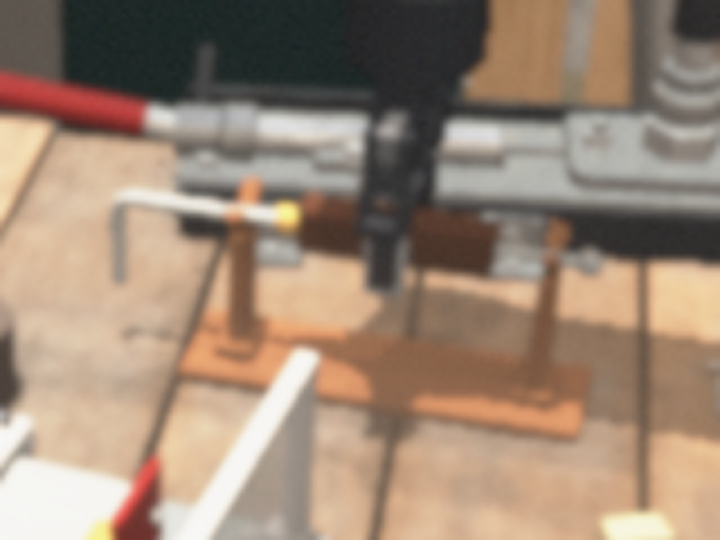

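The hook sits in both notches with the bend hanging down at (120,280). I'll withdraw straight up and check.

```bash
python3 - <<'E'
from h import *
movel([514,-266.5,300],max_speed=150)
wait(.3)
for n in("side","scene","wrist"):
    c=camera(n);pickle.dump(c,open(n+"10.pkl","wb"));cv2.imwrite(f"pics/{n}10.png",c["image"])
    if n=="wrist":
        b=dep(c,327,12,98);print(b)
print(read_state()['time'],read_state()['ft_force'])
a=pickle.load(open("scene0.pkl","rb"))["image"];b=pickle.load(open("scene10.pkl","rb"))["image"]
x=pickle.load(open("wrist1.pkl","rb"))["image"];y=pickle.load(open("wrist10.pkl","rb"))["image"]
cv2.imwrite("pics/cmp.png",np.hstack([x[:,:400],y[:,:400]]))
E
```

```text
[ 670.44933573 -283.00859941   98.        ]
28.3583 [-0.7057156  -0.9631944   0.35878942]
```

View pics/cmp.png

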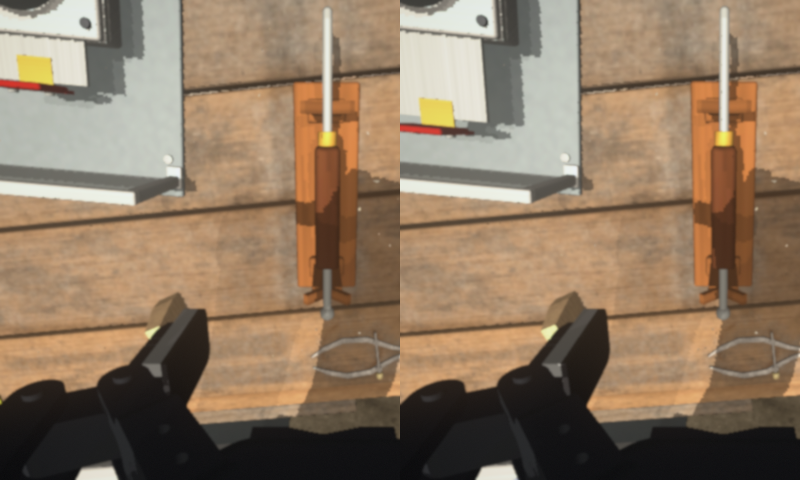

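View pics/scene10.png

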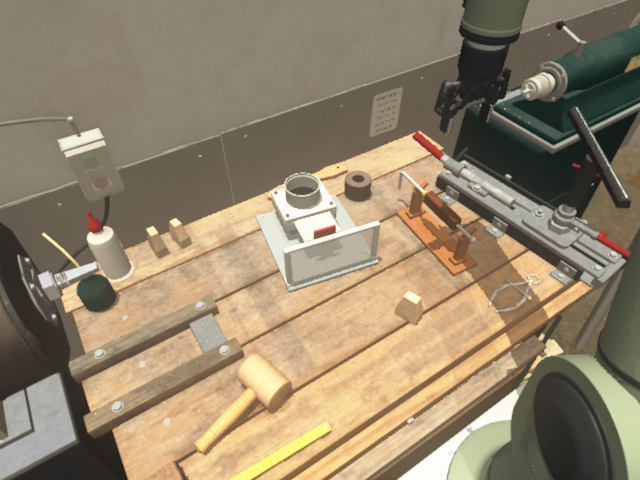

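View pics/side10.png

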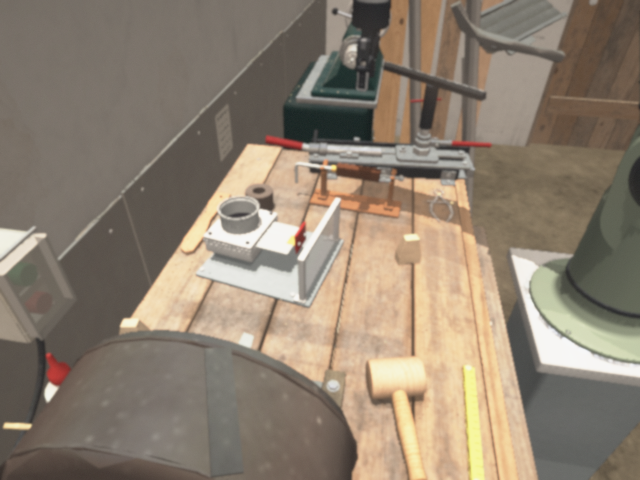

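The hook lies as it did at the start: bend at (723,10) in the right half of the comparison, ball at (723,315). The tab now stands clear of the slide's front edge and the bystanders haven't moved. I'm handing the job in.

```bash
python3 -c "
from workcell import *
finish_job();print(read_state()['time'])"
```

```text
the job is handed in; nothing more can be done
the job is handed in; nothing more can be done
```

I took the hook out of its rest, reached it over the screen and drew the red tab until the catch was fully out. I then laid the hook back in the rest, withdrew the gripper, and handed the job in at about 28 s of the 64 s allowed.

**Pull:** The slide ran about 35 mm to its stop. The catch then moved about 5.1 mm (by arm position) at around 8.2 N. After that a steady pull of 11.1 N, about 12.5 N counting the vertical part, moved it no further, so it was at its hard stop. One oddity is that each guarded stop let the arm relax to a lower force. I therefore re-pulled in small steps to confirm the hard stop.

**Last checks:**
- **Tab:** it stands a few mm clear of the slide's front edge.
- **Hook:** it lies in both notches, bend down, as at the start to within image accuracy.
- **Bystanders:** the block, coil and mallet look unmoved.
- **Disagreement:** the position estimates for the tab differed by about 4 mm between views, which the approach clearance covered. No check failed.

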